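Raise the part three clicks on the ratchet lifter and hold it

TASK

Lift the blue hood of the part lifter by its black tab and let it rest fully open on its stop. Then turn the lever by its red knob, from the robot's left to its right, exactly three clicks, so that the part on the little table comes up three steps; do not go on to a fourth click. The lever springs back if it is let go, so finish while still holding it at the third click; leave the other things on the bench where they are.

Things in the scene. Friction and masses are not known exactly. Their poses are not given: they have to be found in the camera images.
- lifter: The part lifter, fixed to the bench: dark steel base plate 180 x 190 x 20 mm (x, y, z). Origin at the centre of its underside on the bench; its x axis points from its front (robot side, tab) to its rear (hinge), y to its left, z up. Its place and yaw vary.
- hood (a joint): Angle of the blue hood about its rear hinge, rad: 0 shut, 1.75 open on its stop, leaning back past upright. Hollow box 170 x 180 x 70 mm, walls 3 mm, about 0.3 kg; it covers the lever while shut, its top then 92 mm above the bench. Let go below about 1.1 rad it falls shut; from about 1.3 rad it falls open onto its stop by itself.
- hood_hinge (a point): A point on the hood's hinge line, mid-width, 22 mm above the bench, 88 mm behind the lifter's origin. The line runs along the lifter's y axis; a positive turn about +y opens the hood (front goes up and over to the rear).
- hood_tab (a point): Grip centre of the black lift tab on the hood's front: an upright fin 12 mm thick (along the lifter's y), 30 mm tall, 48 mm long, standing out from the front wall; this point is 28 mm out from the wall. Moves with the hood: while shut 201 mm in front of the hinge line and 45 mm above it. Pinched across its 12 mm, it can pivot between the fingers as the hood swings.
- lever_axis (a point): A point on the upright axis of the ratchet lever, 55 mm above the bench, 15 mm behind the lifter's origin. The table (50 mm across) with the aluminium insert (26 x 34 x 30 mm) stands on this axis, its top 70 mm above the bench at rest; it rises 4 mm a click.
- knob (a point): Centre (half-way up) of the red upright knob on the lever's end: diameter 16 mm, 42 mm tall, from 35 to 77 mm above the bench, 80 mm from the lever axis. It goes round the axis at constant height; at rest it lies in front of the axis, 0.375 rad round to the lifter's left (+y).
- handle: The lever: a flat aluminium arm 14 mm wide (29 to 35 mm above the bench) with the red knob. Origin on the lever axis at bench level. A return spring pushes back at the knob with 5 N at rest, 8 N at the third notch; the roller adds or takes off 2 to 3 N: resistance sinks as the roller drops towards a notch and jumps up by about 5 N (to some 12 N) as the lever starts to leave it.
- ratchet (a joint): Angle of the lever, rad: 0 at rest on its stop, growing counter-clockwise from above (knob goes to the lifter's right, -y). A sprung roller drops into a notch (a click) every 0.25 rad: first 0.25, second 0.50, third 0.75, fourth 1.00; end stop 1.3. Crests lie half-way between (0.625 and 0.875 about the third). White marks on the base show the notches, the third one yellow.
- eyepiece: Bystander: black and grey microscope eyepiece, 47 mm across, 63 mm tall, standing; origin at the centre of its underside. Leave alone.
- oil_bottle: Bystander: cream bottle with red nozzle, 45 mm across, 127 mm tall, standing; origin at the centre of its underside. Leave alone.
- compound_tin: Bystander: round grey tin, 76 mm across, 46 mm tall; origin at the centre of its underside. Leave alone.
- pliers: Bystander: red-handled pliers lying flat, 43 x 150 x 11 mm; origin at the centre of their underside. Leave alone.
- parallel_2: Bystander: ground steel bar, 12 x 91 x 21 mm; origin at the centre of its underside. Leave alone.

How it is judged:
On the way, in this order (a step that is already met when the one before it is completed fails the run):
1. the hood rests fully open on its stop (value of joint hood above 1.65 rad and velocity of joint hood below 0.1 rad/s), for 0.2 s.
2. the lever is brought to the first click by the fingers (value of joint ratchet above 0.15 rad and contact force between the fingers and handle above 0.5 N).
3. the lever is held at the third click (value of joint ratchet between 0.65 and 0.85 rad and contact force between the fingers and handle above 1 N), for 0.3 s.
At the end, for the whole second after the job is handed in: The hood is open on its stop (over 1.65 rad) and the fingers hold the lever still in the third notch (joint between 0.65 and 0.85 rad), pressing on it with more than 1 N (all of step 3 and value of joint hood above 1.65 rad and velocity of joint ratchet between -0.1 and 0.1 rad/s); the arm keeps its last pose, push and grip.
It fails at once if the lever goes on over the crest to the fourth click (value of joint ratchet above 0.89 rad).
It fails at once if a bystander is moved by more than 3 cm (distance of any of eyepiece, oil_bottle, compound_tin, pliers, parallel_2 from where it was at the start of the episode above 0.03 m).
It also fails if it takes over 56 s, if anything falls off the work surface, if the arm or the gripper's body presses on something with over 40 N, if the wrist force passes 120 N, or if a joint passes its speed limit or range.

ROBOT

A 6-joint arm with a two-finger parallel gripper is mounted at the origin on a cart in front of the work surface, level with it; the furniture and walls round the work are solid. World frame = base frame: x ahead of the robot, y to its left, z up, the work surface at z = 0. Lengths are in m, angles in rad, forces in N, time in s.
With the tool pointing down it reaches from about 0.35 to 0.975 m from the base axis. Payload 4.9 kg.
Tool frame: the origin (TCP) lies at the very end of the fingers, on their centre line; the grasp point (between the pads) lies 19 mm behind it; z points along the fingers, x is the direction in which the jaws open and shut, and the axes are right-handed (so a half turn about z gives the same grasp; the last joint's range is limited). The gripper opens to 85 mm and grips with 20 to 120 N. Pads are 22 mm wide; open, the fingers measure 114 mm over their backs; the gripper's body (76 mm by 85 mm) begins 54 mm behind the grasp point. The pads swing forward as they close: fully open they stand 13 mm farther back than shut.
Start: joints at [-1.358, 0.053, 1.613, -0, 1.476, -0.119], TCP at [0.204, -0.591, 0.205] pointing down, gripper open.
Joint ranges: [-3.01, 3.01], [-1.01, 2.22], [0.06, 2.58], [-1.02, 4.17], [0.09, 2.62], [-3.14, 3.14]. Speed limits (rad/s): [2.57, 2.57, 3.14, 3.14, 3.14, 3.14].

INTERFACE

Orientations are given as a unit quaternion [w, x, y, z].
In Python, from plant import * gives the robot as it stands.
- The arm moves only by the shell command python3 -m inch 'ROWS'. ROWS is text: rows parted by semicolons, each of 7 numbers parted by spaces: the shift along the tool's x, y, z in m, then the turn, a rotation vector about the tool's x, y, z in rad, then the closure, from 0 (fully open) to 1 (shut). A call has 1 to 10 rows; each row shifts and turns the commanded pose from where the row before left it, along the tool's axes as they then stand; what a row does not reach is not made up. A row lasts 1/12 s, in which the tool goes at most 41.7 mm and 7.16 degrees, less where a joint would pass 70% of its speed; a pose out of reach is approached as far as the arm can. A call with a gripper value outside its range is refused whole. The fingers move at their own pace and stop on an object; the grip force is fixed at half the most. Time passes only in rows, so rows that do not move let the fingers close. It gives the time, the measured TCP pose, the force and the opening at its end, in the units of the state.
- state(): the state, without advancing time (a new reading comes with each control period).
- grab_frame(name): name is "side" or "top" or "wrist"; returns the picture (480x640x3 uint8, blue, green, red); there is no depth.
- camera_info(name): a dict with "vertical_fov" (degrees; the focal length in pixels is half the picture's height over the tangent of half this angle, whatever the lens; pixels are square), "cx", "cy" (the principal point, pixels), "origin" and "rotation" of the camera in the world. Camera axes: x right, y down, z forward; pixel columns grow to the right and rows downward; lengths in m; the calibration is good to about 2 mm. A picture is of the moment at which its call begins: read the wrist's pose just before it. camera_info takes no time and is no camera call; for the wrist camera it gives the pose at the moment of the call.
- job_done(): hands the job in, once; it reports no verdict.
The state is a dict: "time": time; "joint_pos": joint angles; "joint_vel": joint speeds; "joint_efforts": joint torques, N m; "tool_pos": TCP position; "tool_rot": TCP orientation; "contact_force": force on the tool from outside, world axes, zero at the start; "ft_torque": the same for the moment, N m; "gripper_width": opening from 0.0 (shut) to 1.0 (fully open).
Only numpy, scipy, OpenCV 4.12 (cv2) and the standard library are available. Lean on these libraries where they do the work, as an engineer would, in place of code of your own. Each camera call takes 0.05 s, during which the arm holds its last target.

## Working session

There is one attempt and no reset: what is moved stays moved. The work goes in short steps, Python scripts to look and compute and a shell command to move; the robot and the scene stay as the last step left them, time stands still between calls to the robot, and variables do not carry over. Pictures are saved under pics/ and viewed, and the job is handed in when it is done.

```bash
ls; mkdir -p pics; python3 - <<'E'
from plant import *
import cv2
s=state(); print(s)
for n in ["side","top","wrist"]:
    c=camera_info(n); print(n,c)
    cv2.imwrite(f"pics/{n}0.png",grab_frame(n))
E
```

```text
pics
{'time': 0.0, 'joint_pos': array([-1.35800588e+00,  5.33289179e-02,  1.61431772e+00, -1.99599883e-05,
        1.47599277e+00, -1.18984124e-01]), 'joint_vel': array([ 7.50230967e-05,  1.54431000e-03,  3.14186007e-04, -2.13398662e-03,
       -1.63229464e-03,  1.84242229e-03]), 'joint_efforts': array([-4.51165542e-04, -3.93683445e+01, -3.70176065e+01, -1.37247921e-04,
        6.97447904e-03,  1.32848083e-05]), 'tool_pos': array([ 0.20343399, -0.59023984,  0.20356623]), 'tool_rot': array([-6.81567512e-04,  8.14162683e-01, -5.80635925e-01, -7.63458080e-04]), 'contact_force': array([ 0.06684794, -0.15224094,  0.39944105]), 'ft_torque': array([-0.03048309, -0.0537535 ,  0.01242356]), 'gripper_width': 1.0001024928773903}
side {'vertical_fov': 56.421193084769456, 'cx': 316.03634947676954, 'cy': 239.27543887462588, 'origin': array([0.09107445, 0.98978461, 0.6707974 ]), 'rotation': array([ 0.11779405, -0.17603238,  0.83901729, -0.50118575])}
top {'vertical_fov': 45.78036416109671, 'cx': 320.92375656615775, 'cy': 240.35553051545213, 'origin': array([ 0.32386712, -0.0689957 ,  1.31703406]), 'rotation': array([ 0.07002304, -0.69565506,  0.71168443, -0.06830881])}
wrist {'vertical_fov': 65.63414367962342, 'cx': 317.09095422099153, 'cy': 238.2112972337258, 'origin': array([ 0.27190998, -0.56649023,  0.37322566]), 'rotation': array([ 0.1175436 ,  0.80598645, -0.57393147, -0.08468776])}
```

View pics/side0.png

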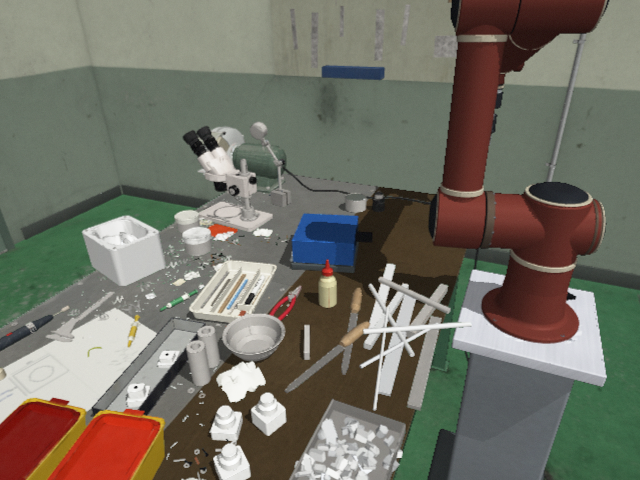

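View pics/top0.png

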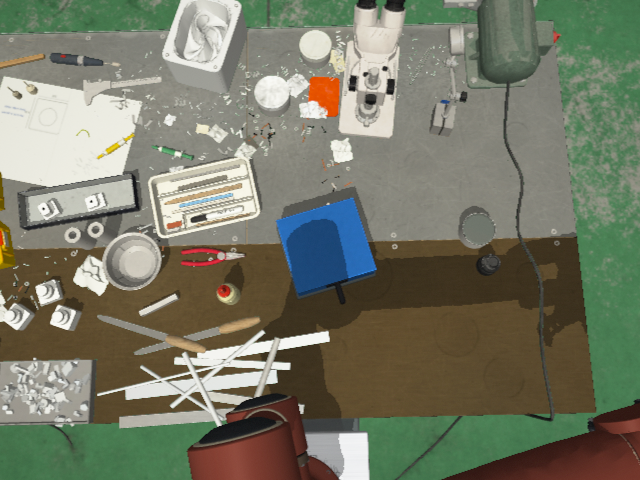

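View pics/wrist0.png

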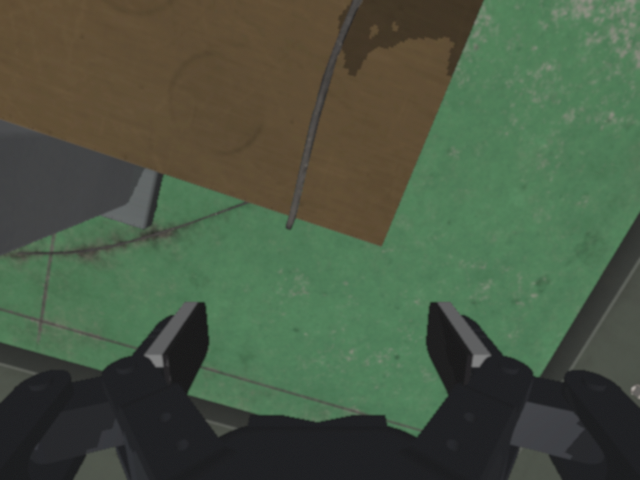

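Top view: hood about (326,247), its black tab near (341,292), eyepiece (488,265), tin (477,228), bottle (228,293), pliers (212,257), bar (158,303). Now I'll measure the hood.

```bash
cat > h.py <<'E'
from plant import *
import cv2, numpy as np
from scipy.spatial.transform import Rotation as R
def q2R(q): return R.from_quat([q[1],q[2],q[3],q[0]]).as_matrix()
def foc(c): return 240/np.tan(np.radians(c["vertical_fov"])/2)
def ray(c,u,v):
    d=np.array([(u-c["cx"])/foc(c),(v-c["cy"])/foc(c),1.]); return c["origin"],q2R(c["rotation"])@d
def onz(c,u,v,z):
    o,d=ray(c,u,v); return o+d*(z-o[2])/d[2]
def proj(c,p):
    x=q2R(c["rotation"]).T@(np.asarray(p)-c["origin"]); return np.array([c["cx"],c["cy"]])+foc(c)*x[:2]/x[2]
E
python3 - <<'E'
from h import *
c=camera_info("top"); im=cv2.imread("pics/top0.png")
hsv=cv2.cvtColor(im,cv2.COLOR_BGR2HSV)
m=cv2.inRange(hsv,(105,120,50),(125,255,255))
m[:180]=0; m[310:]=0
m=cv2.morphologyEx(m,cv2.MORPH_CLOSE,np.ones((7,7)))
cs,_=cv2.findContours(m,0,2); k=max(cs,key=cv2.contourArea)
ap=cv2.approxPolyDP(cv2.convexHull(k),4,True)[:,0]; print(ap.tolist())
for u,v in ap: print((u,v),onz(c,u,v,.092),onz(c,u,v,.022))
# tab
for uv in [(336,283),(344,302),(341,292)]: print(uv,onz(c,*uv,.082))
cv2.imwrite("pics/crop.png",cv2.resize(im[180:320,260:400],None,fx=4,fy=4,interpolation=cv2.INTER_CUBIC))
E
```

```text
[[353, 198], [376, 269], [299, 295], [276, 220]]
(np.int32(353), np.int32(198)) [ 0.66163316 -0.14239776  0.092     ] [ 0.68093354 -0.14659205  0.022     ]
(np.int32(376), np.int32(269)) [ 0.500777   -0.18706272  0.092     ] [ 0.51088585 -0.19380922  0.022     ]
(np.int32(299), np.int32(295)) [ 0.44803876 -0.01880584  0.092     ] [ 0.45513408 -0.01593793  0.022     ]
(np.int32(276), np.int32(220)) [0.61528439 0.02964548 0.092     ] [0.63193635 0.03528196 0.022     ]
(336, 283) [ 0.47340897 -0.09952504  0.082     ]
(344, 302) [ 0.43164756 -0.11572553  0.082     ]
(341, 292) [ 0.45349867 -0.10985799  0.082     ]
```

View pics/crop.png

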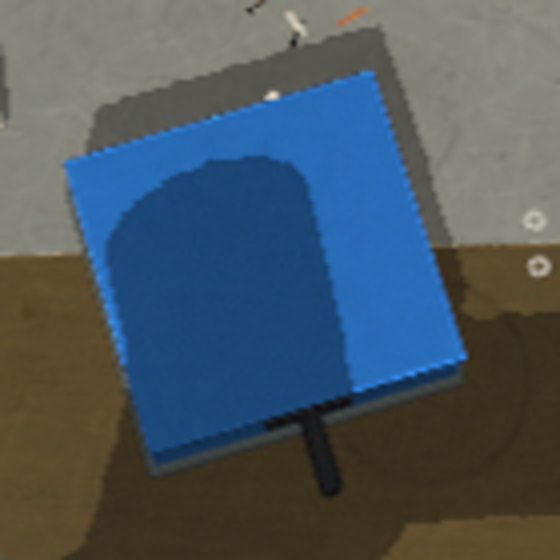

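Top corners give a hood measuring 0.17 x 0.179 m, which matches the given size. That puts the lifter at about (0.557, -0.079) with yaw about 0.27, and the predicted tab position agrees with the picture. Next I'll work out the move to above the tab.

```bash
cat >> h.py <<'E'
YAW=0.271; O=np.array([.557,-.079,0.])
def L(x,y,z):
    c,s=np.cos(YAW),np.sin(YAW); return O+np.array([c*x-s*y,s*x+c*y,z])
def loc(p):
    c,s=np.cos(YAW),np.sin(YAW); d=np.asarray(p)-O; return np.array([c*d[0]+s*d[1],-s*d[0]+c*d[1],d[2]])
def Rd(xang): # tool down, tool x at world angle
    x=np.array([np.cos(xang),np.sin(xang),0]); z=np.array([0,0,-1.]); return np.stack([x,np.cross(z,x),z],1)
def delta(p,Rt,s=None):
    s=s or state(); R0=q2R(s["tool_rot"])
    print("shift",(R0.T@(p-s["tool_pos"])).round(4),"rotvec",R.from_matrix(R0.T@Rt).as_rotvec().round(4),"t",s["time"])
E
python3 - <<'E'
from h import *
print(loc(state()["tool_pos"]))
delta(L(-.113,0,.2),Rd(YAW-np.pi/2))
E
```

```text
[-0.4775308  -0.39809791  0.20382875]
shift [-0.3752 -0.388   0.0045] rotvec [-0.0002  0.0016  0.0608] t 0.15
```

```bash
python3 -m inch '-0.027 -0.028 0 0 0 0 0;-0.027 -0.028 0 0 0 0 0;-0.027 -0.028 0 0 0 0 0;-0.027 -0.028 0 0 0 0 0;-0.027 -0.028 0 0 0 0 0;-0.027 -0.028 0 0 0 0 0;-0.027 -0.028 0 0 0 0 0;-0.027 -0.028 0 0 0 0 0;-0.027 -0.028 0 0 0 0 0;-0.027 -0.028 0 0 0 0 0'; python3 -m inch '-0.026 -0.027 0 0 0 0 0;-0.026 -0.027 0 0 0 0 0;-0.026 -0.027 0 0 0 0 0;-0.025 -0.026 0 0 0 0.061 0;0 0 0 0 0 0 0;0 0 0 0 0 0 0;0 0 0 0 0 0 0'
python3 - <<'E'
from h import *
delta(L(-.113,0,.2),Rd(YAW-np.pi/2))
c=camera_info("wrist"); im=grab_frame("wrist"); print(proj(c,L(-.113,0,.082)),proj(c,L(-.133,0,.082)),proj(c,L(-.088,0,.082)),[proj(c,L(-.085,a,.092)).round() for a in(-.09,.09)])
cv2.imwrite("pics/w1.png",im)
E
```

```text
time: 0.98
tool_pos: [0.3806, -0.2425, 0.2046]
tool_rot: [-0.0, 0.814, -0.581, 0.0]
contact_force: [1.4, -0.1, 0.6]
gripper_width: 1.002
time: 1.57
tool_pos: [0.4477, -0.1123, 0.2045]
tool_rot: [0.0, 0.796, -0.605, -0.0]
contact_force: [0.5, 0.4, -0.0]
gripper_width: 1.001
shift [-0.0028 -0.0012  0.0045] rotvec [ 0.0008 -0.0001  0.0006] t 1.5667
[314.05474554 218.88602734] [314.06635357 242.5506509 ] [314.03959455 187.9985607 ] [array([432., 186.]), array([195., 186.])]
```

View pics/w1.png

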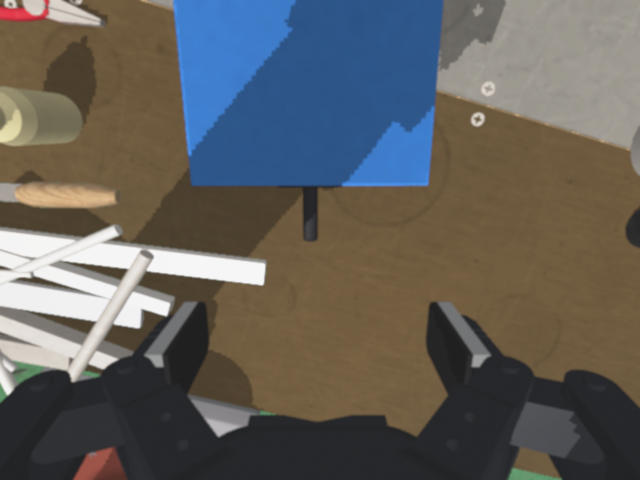

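Hood front edge spans u 191–429 at v=186, and the tab is at u=310, v 186–241. Yaw and x agree with the prediction, but the lifter is 3 mm further left. I'll update that, descend and pinch.

```bash
sed -i 's/O=np.array(\[.557,-.079,0.\])/O=np.array([.5562,-.0761,0.])/' h.py
python3 -m inch '-0.006 -0.001 0.03 0 0 0 0;0 0 0.035 0 0 0 0;0 0 0.035 0 0 0 0;0 0 0.03 0 0 0 0;0 0 0.02 0 0 0 0;0 0 0.007 0 0 0 0;0 0 0 0 0 0 0.5;0 0 0 0 0 0 1;0 0 0 0 0 0 1;0 0 0 0 0 0 1'; python3 -m inch '0 0 0 0 0 0 1;0 0 0 0 0 0 1;0 0 0 0 0 0 1;0 0 0 0 0 0 1'
python3 - <<'E'
from h import *
delta(L(-.113,0,.048),Rd(YAW-np.pi/2))
cv2.imwrite("pics/w2.png",grab_frame("wrist"))
E
```

```text
time: 2.45
tool_pos: [0.4489, -0.1071, 0.05]
tool_rot: [-0.0, 0.796, -0.605, 0.002]
contact_force: [1.4, -0.1, -0.1]
gripper_width: 0.453
time: 2.78
tool_pos: [0.4481, -0.1062, 0.0492]
tool_rot: [-0.0, 0.796, -0.605, 0.001]
contact_force: [-1.6, 1.7, 5.6]
gripper_width: 0.113
shift [-0.      0.0008  0.0012] rotvec [-0.0012 -0.0006  0.0001] t 2.7833
```

View pics/w2.png

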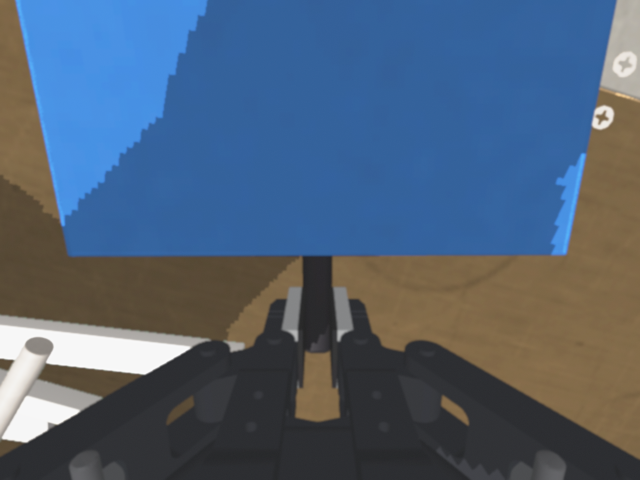

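Tab is pinched, with the fin between the pads at about (317,320). Now the arc increments.

```bash
python3 - <<'E'
import numpy as np
r=.206; a=.2203+np.r_[0:1.5001:.1]
x=-r*np.cos(a); z=r*np.sin(a)
for i in range(15): print(i,round(-(x[i+1]-x[i]),4),round(-(z[i+1]-z[i]),4))
E
```

```text
0 -0.0055 -0.0198
1 -0.0075 -0.0192
2 -0.0093 -0.0184
3 -0.0111 -0.0173
4 -0.0128 -0.0161
5 -0.0143 -0.0148
6 -0.0157 -0.0133
7 -0.017 -0.0116
8 -0.0181 -0.0099
9 -0.019 -0.008
10 -0.0197 -0.0061
11 -0.0202 -0.0041
12 -0.0205 -0.0021
13 -0.0206 -0.0
14 -0.0205 0.002
```

```bash
python3 -m inch '0 -0.0055 -0.02 0 0 0 1;0 -0.0075 -0.019 0 0 0 1;0 -0.0093 -0.0184 0 0 0 1;0 -0.011 -0.0173 0 0 0 1;0 -0.013 -0.016 0 0 0 1;0 0 0 0 0 0 1'
python3 - <<'E'
from h import *
s=state();p=loc(s["tool_pos"]+q2R(s["tool_rot"])[:,2]*-.019);d=p-[.088,0,.022];print(p,np.hypot(d[0],d[2]),np.arctan2(d[2],-d[0])-.22,s["contact_force"],s["gripper_width"])
cv2.imwrite("pics/w3.png",grab_frame("wrist"))
E
```

```text
time: 3.33
tool_pos: [0.4968, -0.0925, 0.1407]
tool_rot: [-0.004, 0.796, -0.605, 0.004]
contact_force: [9.6, 0.9, -10.5]
gripper_width: 0.105
[-0.0618564   0.00017702  0.15974091] 0.20354237637195902 0.52329647312538 [  9.63834311   0.85727405 -10.45505847] 0.1048651033646186
```

View pics/w3.png

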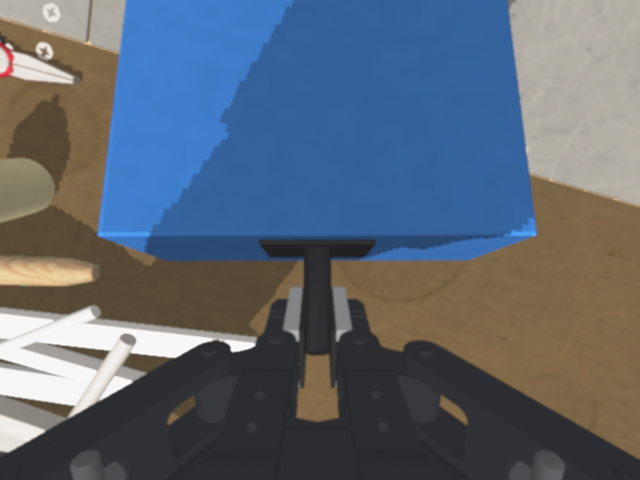

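The hood is lifting with the tab still firmly gripped, at about 0.52 rad. I'll continue the arc.

```bash
python3 -m inch '0 -0.014 -0.015 0 0 0 1;0 -0.0157 -0.0133 0 0 0 1;0 -0.017 -0.0116 0 0 0 1;0 -0.018 -0.01 0 0 0 1;0 -0.019 -0.008 0 0 0 1;0 -0.0197 -0.006 0 0 0 1;0 -0.02 -0.004 0 0 0 1;0 -0.0205 -0.002 0 0 0 1;0 -0.0205 0 0 0 0 1;0 -0.01 0.001 0 0 0 1'
python3 - <<'E'
from h import *
s=state();p=loc(s["tool_pos"]+q2R(s["tool_rot"])[:,2]*-.019);d=p-[.088,0,.022];print(p,np.hypot(d[0],d[2]),np.arctan2(d[2],-d[0])-.22,s["contact_force"],s["gripper_width"])
cv2.imwrite("pics/s4.png",grab_frame("side"))
cv2.imwrite("pics/w4.png",grab_frame("wrist"))
E
```

```text
time: 4.22
tool_pos: [0.6621, -0.046, 0.2087]
tool_rot: [-0.001, 0.796, -0.605, 0.001]
contact_force: [-0.5, 2.1, 5.3]
gripper_width: 0.053
[0.11004093 0.00062347 0.22771835] 0.2068957272006449 1.457530433933479 [-0.54936845  2.05053699  5.32167945] 0.05303861596358841
```

View pics/s4.png

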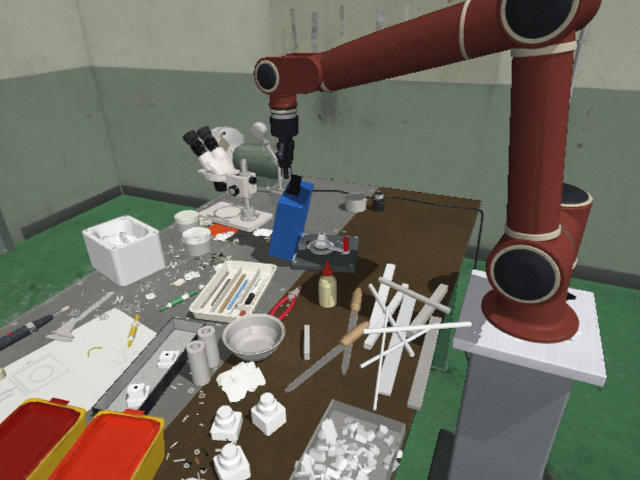

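View pics/w4.png

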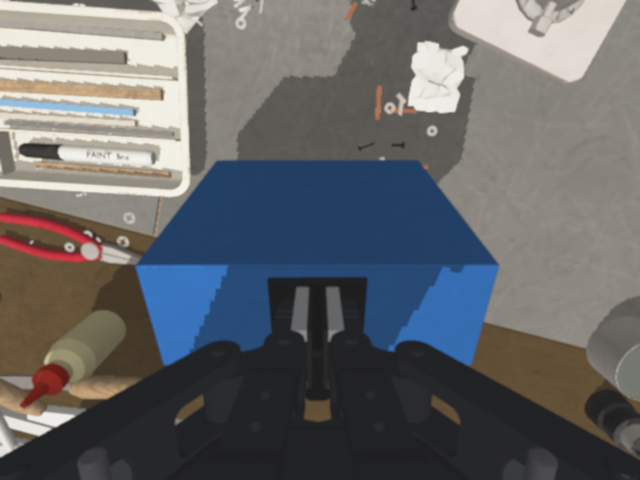

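```bash
python3 - <<'E'
from h import *
im=cv2.imread("pics/w4.png");a=cv2.resize(im[240:440,220:420],None,fx=2.8,fy=2.8)
im=cv2.imread("pics/s4.png");b=cv2.resize(im[140:280,220:360],None,fx=4,fy=4)
a=cv2.resize(a,(400,400));b=cv2.resize(b,(400,400))
cv2.imwrite("pics/c4.png",np.clip(np.hstack([a,b])*1.5,0,255).astype(np.uint8))
c=camera_info("side")
for th in (1.2,1.45,1.75):
    f=lambda x,z:L(.088-x*np.cos(th)+z*np.sin(th),.09,.022+x*np.sin(th)+z*np.cos(th))
    print(th,[proj(c,f(*q)).round() for q in((.003,0),(.173,0),(.173,.07),(.003,.07))])
E
```

```text
1.2 [array([292., 261.]), array([312., 211.]), array([287., 201.]), array([269., 252.])]
1.45 [array([291., 261.]), array([296., 206.]), array([270., 202.]), array([267., 257.])]
1.75 [array([291., 261.]), array([277., 206.]), array([252., 209.]), array([268., 263.])]
```

View pics/c4.png

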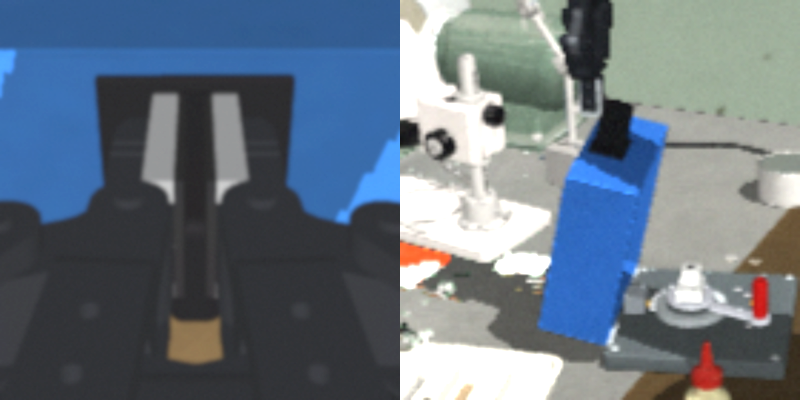

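```bash
python3 - <<'E'
from h import *
b=grab_frame("side");b=cv2.resize(b[140:280,220:360],(560,560),interpolation=cv2.INTER_CUBIC)
s=state();print(s["contact_force"],s["gripper_width"],s["tool_pos"])
cv2.imwrite("pics/c5.png",b)
E
```

```text
[ 0.28855794 -0.1214959   1.59784429] -6.08932001316011e-05 [ 0.66078913 -0.04677495  0.20769348]
```

View pics/c5.png

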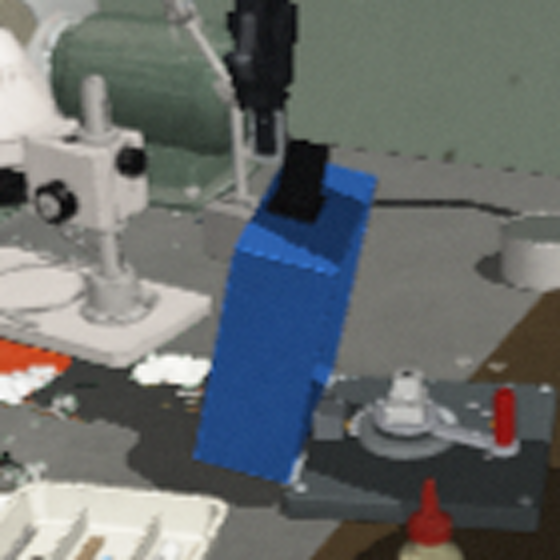

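The tab has slipped out of the grip: the fingers are shut, behind the tab, and the hood is near balance at about 1.28 rad. I'll go over the tab to the front and push the rim back.

```bash
python3 -m inch '0 0 -0.035 0 0 0 1;0 0 -0.035 0 0 0 1;0 0.035 -0.005 0 0 0 1;0 0.041 0 0 0 0 1;0 0.041 0 0 0 0 1'
python3 - <<'E'
from h import *
b=grab_frame("side");b=cv2.resize(b[140:280,220:360],(560,560),interpolation=cv2.INTER_CUBIC)
s=state();print(s["contact_force"],s["gripper_width"],loc(s["tool_pos"]))
cv2.imwrite("pics/c6.png",b)
E
```

```text
time: 4.78
tool_pos: [0.546, -0.0789, 0.2828]
tool_rot: [0.0, 0.796, -0.605, 0.001]
contact_force: [-0.4, -0.9, -0.4]
gripper_width: 0.0
[ 0.57214974 -0.60263827 -1.68828079] 0.0033081274875485863 [-0.01786832  0.00127412  0.28031349]
```

View pics/c6.png

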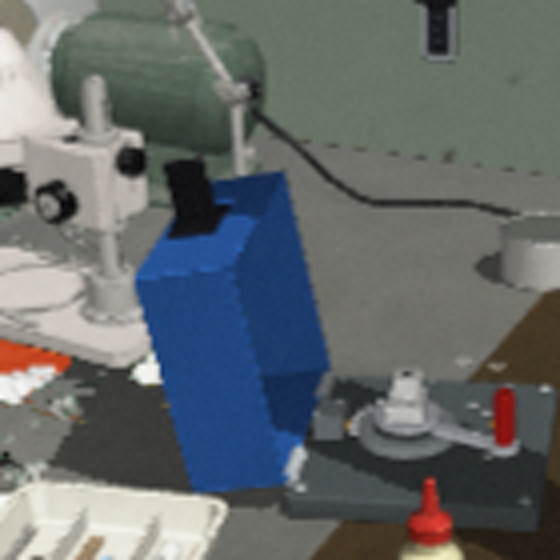

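The hood has fallen open by itself: its corner is at (279,207) and I predicted (277,206) for 1.75 rad. Now I'll locate the knob in the wrist and side views.

```bash
python3 - <<'E'
from h import *
ax=np.array([.015,0]); K=ax+.08*np.array([-np.cos(.375),np.sin(.375)])
print(K)
for n in ("side","top","wrist"):
    im=grab_frame(n); c=camera_info(n)
    e=proj(c,L(*K,.077)); e2=proj(c,L(*K,.056))
    hsv=cv2.cvtColor(im,cv2.COLOR_BGR2HSV)
    m=cv2.inRange(hsv,(0,150,60),(8,255,255))|cv2.inRange(hsv,(172,150,60),(180,255,255))
    nn,l,st,ce=cv2.connectedComponentsWithStats(m)
    for i in range(1,nn):
        if st[i,4]>20 and np.hypot(*(ce[i]-e2))<80: print(n,st[i],ce[i],"mid",loc(onz(c,*ce[i],.056)),"top-row",loc(onz(c,st[i,0]+st[i,2]/2,st[i,1]+1,.077)))
    print(n,e,e2)
    cv2.imwrite(f"pics/{n}7.png",im)
E
```

```text
[-0.05944061  0.0293018 ]
side [344 237   5  14  63] [345.85714286 243.68253968] mid [-0.06027545  0.02917497  0.056     ] top-row [-0.06234191  0.03386629  0.077     ]
side [322 259  11  17 112] [327.01785714 269.53571429] mid [-0.02536241  0.17412008  0.056     ] top-row [-0.02507375  0.16106242  0.077     ]
side [345.63440362 237.19836134] [345.56198993 243.68738542]
top [  201   145   162   335 22389] [283.06958774 342.28125419] mid [-0.17403386  0.14705538  0.056     ] top-row [0.25311054 0.02509507 0.077     ]
top [341 253   9  10  21] [343.85714286 257.47619048] mid [-0.03320755 -0.03572112  0.056     ] top-row [-0.0299587  -0.03976841  0.077     ]
top [341 264  10   9  27] [346.59259259 268.66666667] mid [-0.05923403 -0.03404904  0.056     ] top-row [-0.05377393 -0.03351034  0.077     ]
top [319.46444043 275.63934191] [319.53165496 276.89719867]
wrist [284 230  14  20 214] [290.64018692 240.21028037] mid [-0.05879183  0.02984375  0.056     ] top-row [-0.04232615  0.02770849  0.077     ]
wrist [289.8235554  246.59391719] [291.13980485 240.76829281]
```

View pics/wrist7.png

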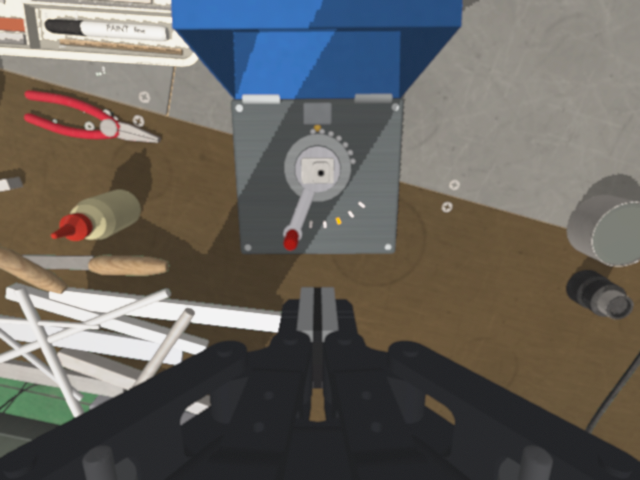

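View pics/top7.png

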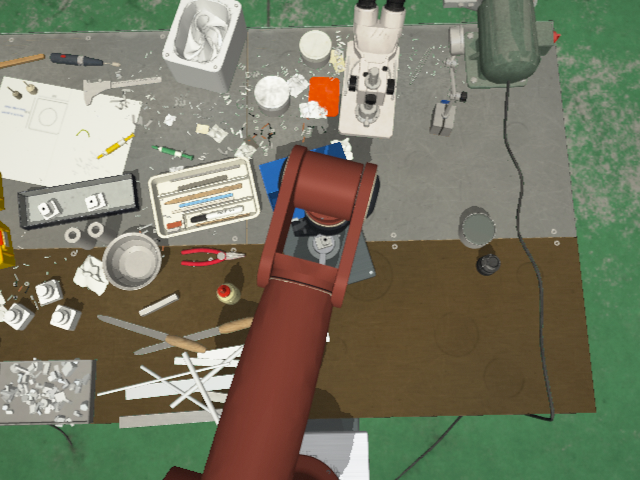

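Knob measured at local (-0.059, 0.030) in both views against a predicted (-0.0594, 0.0293), so they agree. The third mark (yellow) is at (339,221). Next I'll work out the turn and approach.

```bash
python3 - <<'E'
from h import *
s=state(); Rt=Rd(YAW-np.pi/2-.375)
delta(L(-.0594,.0295,.042),Rt)
print(Rt.T@(L(-.0594,.0295,.042)-s["tool_pos"]))
E
python3 -m inch '0 0 0 0 0 0.094 0;0 0 0 0 0 0.094 0;0 0 0 0 0 0.094 0;0 0 0 0 0 0.093 0;0 0 0 0 0 0 0;0 0 0 0 0 0 0'
python3 - <<'E'
from h import *
delta(L(-.0594,.0295,.042),Rd(YAW-np.pi/2-.375)); print(state()["gripper_width"])
E
```

```text
shift [-0.0293  0.0489  0.24  ] rotvec [-1.000e-04 -2.000e-04  3.735e-01] t 4.9833
[-0.00936655  0.05619379  0.23997406]
time: 5.48
tool_pos: [0.548, -0.0783, 0.2823]
tool_rot: [-0.0, -0.67, 0.742, 0.0]
contact_force: [-0.5, 0.8, 0.1]
gripper_width: 0.848
shift [-0.0089  0.0581  0.2403] rotvec [ 0.0001 -0.      0.0026] t 5.4833
0.8475932798662675
```

```bash
python3 -m inch '-0.004 0.03 0.01 0 0 0 0;-0.005 0.028 0.025 0 0 0 0;0 0 0.035 0 0 0 0;0 0 0.035 0 0 0 0;0 0 0.035 0 0 0 0;0 0 0.03 0 0 0 0;0 0 0 0 0 0 0'
python3 - <<'E'
from h import *
delta(L(-.0594,.0295,.042),Rd(YAW-np.pi/2-.375)); print(state()["gripper_width"])
im=grab_frame("wrist"); cv2.imwrite("pics/w8.png",im); c=camera_info("wrist"); print(proj(c,L(-.0594,.0293,.077)))
E
```

```text
time: 6.07
tool_pos: [0.4857, -0.0619, 0.1051]
tool_rot: [-0.003, -0.67, 0.742, 0.005]
contact_force: [-0.5, 0.4, -0.5]
gripper_width: 0.998
shift [ 0.0012 -0.0063  0.063 ] rotvec [0.0128 0.0022 0.0019] t 6.0667
0.9984101820907444
[318.96129609 252.48376262]
```

View pics/w8.png

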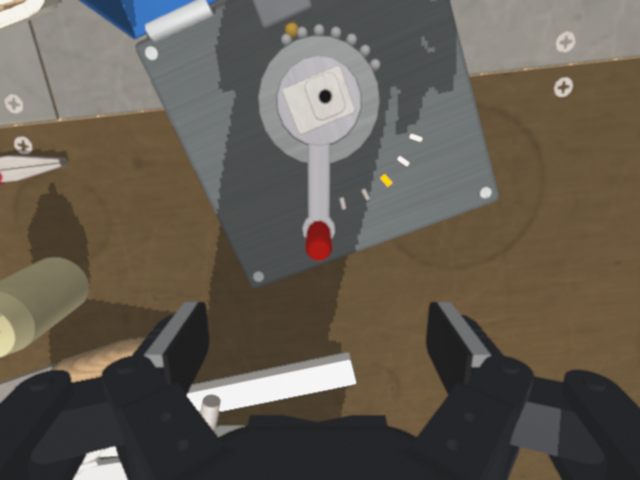

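Knob top is at (319,252), exactly as predicted, and the fingers straddle it. I'll settle and go down.

```bash
python3 -m inch '0 0 0.02 0 0 0 0;0 0 0.02 0 0 0 0;0 0 0 0 0 0 0;0 0 0 0 0 0 0'
python3 - <<'E'
from h import *
delta(L(-.0594,.0295,.042),Rd(YAW-np.pi/2-.375)); print(state()["contact_force"])
E
```

```text
time: 6.45
tool_pos: [0.4914, -0.0636, 0.074]
tool_rot: [0.0, -0.67, 0.743, -0.0]
contact_force: [-0.3, 0.5, 1.2]
gripper_width: 1.004
shift [0.     0.0004 0.032 ] rotvec [-0.0011 -0.0002  0.0007] t 6.45
[-0.32268351  0.52633754  1.17657766]
```

```bash
python3 -m inch '0 0 0.02 0 0 0 0;0 0 0.012 0 0 0 0;0 0 0 0 0 0 0.5;0 0 0 0 0 0 1;0 0 0 0 0 0 1;0 0 0 0 0 0 1;0 0 0 0 0 0 1;0 0 0 0 0 0 1;0 0 0 0 0 0 1'
python3 - <<'E'
from h import *
delta(L(-.0594,.0295,.042),Rd(YAW-np.pi/2-.375)); print(state()["contact_force"])
cv2.imwrite("pics/w9.png",grab_frame("wrist"))
E
```

```text
time: 7.2
tool_pos: [0.4911, -0.0632, 0.0414]
tool_rot: [0.001, -0.669, 0.743, -0.0]
contact_force: [-1.3, 1.6, 4.9]
gripper_width: 0.134
shift [ 0.0003 -0.     -0.0006] rotvec [-0.0011  0.0006 -0.0003] t 7.2
[-1.28921973  1.64004227  4.91289851]
```

View pics/w9.png

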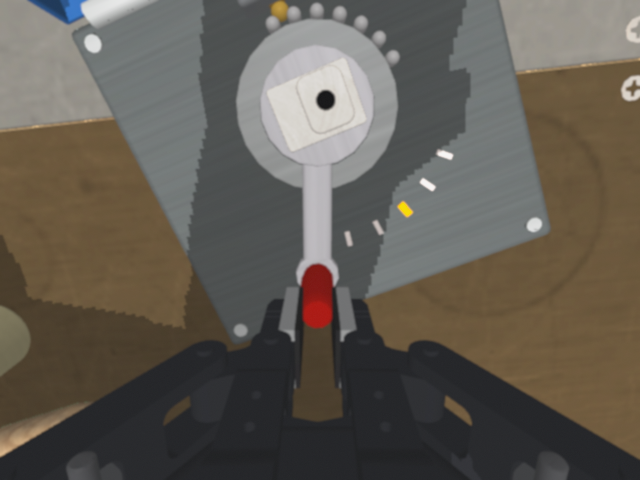

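Knob is gripped at (317,300) between the pads. Now the lever, in small arc steps, to the first click.

```bash
cat >> h.py <<'E'
def chk():
    s=state(); p=loc(s["tool_pos"]); d=p[:2]-[.015,0]
    a=np.arctan2(d[1],d[0])%(2*np.pi); print("r",np.hypot(*d).round(4),"phi_tcp",round(a-(np.pi-.375),4),"z",p[2].round(4),"w",round(s["gripper_width"],3),"F",s["contact_force"].round(1),"Flocal y",round(float(np.array([-np.sin(YAW),np.cos(YAW),0])@s["contact_force"]),1),"t",s["time"])
E
python3 -m inch '0.004 -0.0001 0 0 0 -0.05 1;0.004 -0.0001 0 0 0 -0.05 1;0.004 -0.0001 0 0 0 -0.05 1;0.004 -0.0001 0 0 0 -0.05 1;0.004 -0.0001 0 0 0 -0.05 1;0 0 0 0 0 0 1;0 0 0 0 0 0 1'
python3 - <<'E'
from h import *
chk()
cv2.imwrite("pics/w10.png",grab_frame("wrist"))
E
```

```text
time: 7.83
tool_pos: [0.4915, -0.083, 0.0414]
tool_rot: [-0.001, 0.757, -0.654, -0.0]
contact_force: [-1.3, 3.2, 5.6]
gripper_width: 0.138
r 0.0799 phi_tcp 0.2408 z 0.0414 w 0.138 F [-1.3  3.2  5.6] Flocal y 3.5 t 7.8333
```

View pics/w10.png

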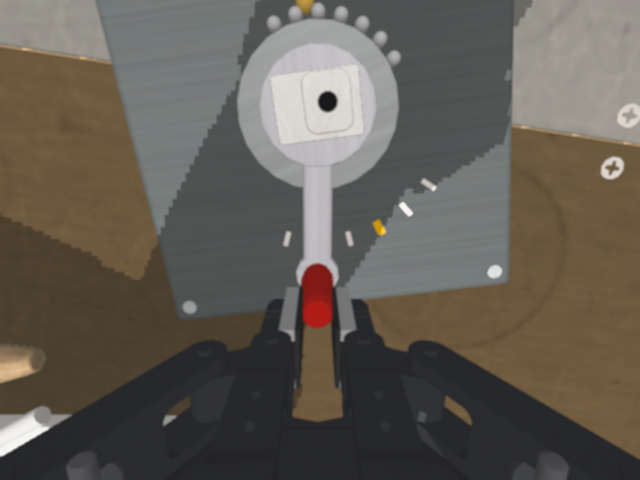

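The arm sits on mark 1: the rest mark shows at (287,238), mark 2 at (349,238) and yellow at (380,228). TCP angle is 0.24. On to the second click and towards the third.

```bash
python3 -m inch '0.004 -0.0001 0 0 0 -0.05 1;0.004 -0.0001 0 0 0 -0.05 1;0.004 -0.0001 0 0 0 -0.05 1;0.004 -0.0001 0 0 0 -0.05 1;0.004 -0.0001 0 0 0 -0.05 1;0 0 0 0 0 0 1;0 0 0 0 0 0 1'
python3 -c "
from h import *
chk()"
python3 -m inch '0.004 -0.0001 0 0 0 -0.05 1;0.004 -0.0001 0 0 0 -0.05 1;0.004 -0.0001 0 0 0 -0.05 1;0 0 0 0 0 0 1'
python3 - <<'E'
from h import *
chk()
cv2.imwrite("pics/w11.png",grab_frame("wrist"))
E
```

```text
time: 8.47
tool_pos: [0.4968, -0.1023, 0.0414]
tool_rot: [-0.001, 0.832, -0.554, -0.0]
contact_force: [-2.0, 2.5, 5.1]
gripper_width: 0.132
r 0.0798 phi_tcp 0.492 z 0.0414 w 0.132 F [-2.   2.5  5.1] Flocal y 3.0 t 8.4667
time: 8.8
tool_pos: [0.5019, -0.1127, 0.0413]
tool_rot: [-0.001, 0.872, -0.49, -0.001]
contact_force: [-2.8, 4.1, 6.7]
gripper_width: 0.139
r 0.0799 phi_tcp 0.6368 z 0.0413 w 0.139 F [-2.8  4.1  6.7] Flocal y 4.7 t 8.8
```

View pics/w11.png

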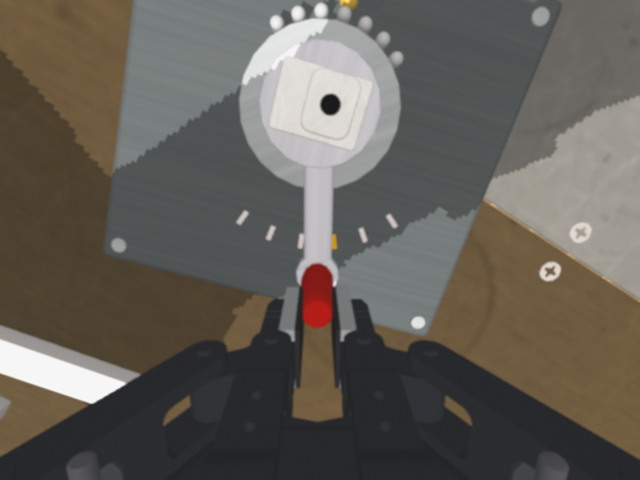

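Midway between marks 2 and 3: yellow at (333,241), just right of the arm, with TCP angle 0.637. Another 0.11 rad to the notch.

```bash
python3 -m inch '0.0032 -0.0001 0 0 0 -0.04 1;0.0032 -0.0001 0 0 0 -0.04 1;0.0028 -0.0001 0 0 0 -0.035 1;0 0 0 0 0 0 1;0 0 0 0 0 0 1;0 0 0 0 0 0 1;0 0 0 0 0 0 1;0 0 0 0 0 0 1;0 0 0 0 0 0 1'
python3 - <<'E'
from h import *
chk()
cv2.imwrite("pics/w12.png",grab_frame("wrist"));cv2.imwrite("pics/s12.png",cv2.resize(grab_frame("side")[140:280,220:360],(560,560)));chk()
E
```

```text
time: 9.6
tool_pos: [0.5069, -0.1202, 0.0413]
tool_rot: [-0.0, 0.898, -0.44, -0.001]
contact_force: [-2.9, 3.4, 7.8]
gripper_width: 0.135
r 0.0799 phi_tcp 0.751 z 0.0413 w 0.135 F [-2.9  3.4  7.8] Flocal y 4.1 t 9.6
r 0.0798 phi_tcp 0.751 z 0.0414 w 0.137 F [-3.3  3.8  7. ] Flocal y 4.5 t 9.7
```

View pics/w12.png

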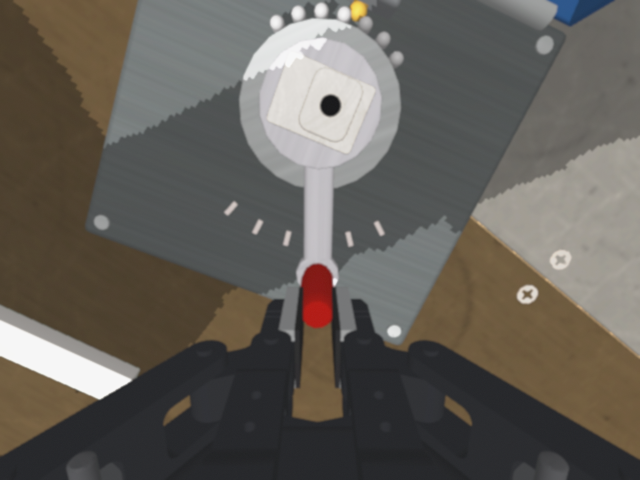

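View pics/s12.png

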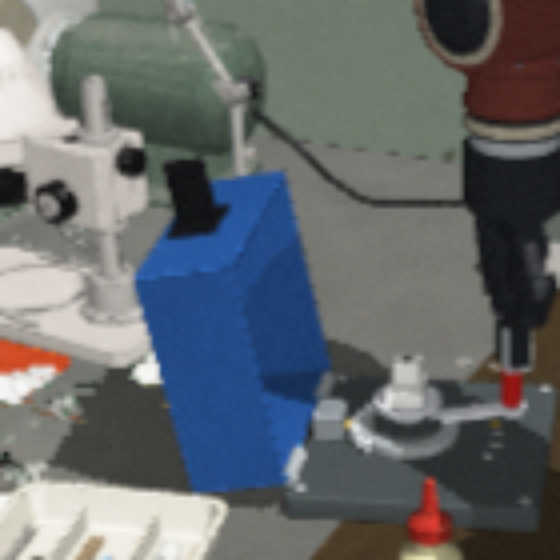

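The arm covers the yellow third mark: marks 2 and 4 sit evenly at (287,238) and (349,238). The angle is steady at 0.751, and the hood is open on its stop and unchanged. Handing in.

```bash
python3 -c "
from h import *
chk(); job_done()"
```

```text
r 0.0798 phi_tcp 0.751 z 0.0414 w 0.137 F [-3.3  3.8  7. ] Flocal y 4.5 t 9.7
the job is handed in; nothing more can be done
```

The hood is open on its stop and the lever is held by its red knob in the third notch. I handed the job in at 9.7 s on the robot's clock.

- **Hood:** I pinched the black tab and swung the hood up. The tab slipped out of the fingers at about 1.3 rad, near the balance point, and the hood then fell open by itself. The side view put its front corner within about 2 px of where it should be at 1.75 rad, and it had not moved in the last picture.
- **Lever:** I gripped the knob and turned it in small steps through clicks one, two and three. The lever angle worked out from the gripper position is 0.751 rad, steady between readings. In the wrist picture the arm covers the yellow mark, with marks 2 and 4 evenly either side of it.
- **Force on the lever:** I read a sideways force of about 4.5 N at the wrist. That is below the roughly 8 N return spring described for the third notch. The wrist sensor does not show the squeeze of the grip itself.
- **Bystanders:** I touched none of them knowingly, but I did not re-measure their positions at the end.

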